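# Open the finds crate's gate and hold it wide

### The arm

A 6-joint arm with a two-finger parallel gripper is mounted at the origin on a cart in front of the work surface, level with it; the furniture and walls round the work are solid. World frame = base frame: x ahead of the robot, y to its left, z up, the work surface at z = 0. Lengths are in m, angles in rad, forces in N, time in s.
With the tool pointing down it reaches from about 0.225 to 0.875 m from the base axis. Payload 3.4 kg.
Tool frame: the origin (TCP) lies on the mounting face of the last link; the fingertips stand 173 mm ahead of it and the grasp point (between the pads) lies 155 mm ahead of it; x points along the fingers, y is the direction in which the jaws open and shut, and the axes are right-handed (so a half turn about x gives the same grasp; the last joint's range is limited). The gripper opens to 85 mm and grips with 20 to 120 N. Pads are 22 mm wide; open, the fingers measure 114 mm over their backs; the gripper's body (76 mm by 85 mm) begins 54 mm behind the grasp point. The pads swing forward as they close: fully open they stand 13 mm farther back than shut.
Start: joints at [-1.246, 0.276, 1.505, -0, 1.361, -0.121], TCP at [0.248, -0.519, 0.405] pointing down, gripper open.
Joint ranges: [-2.89, 2.89], [-0.75, 2.08], [0.22, 2.7], [-1.18, 4.32], [0.11, 2.71], [-2.7, 2.7]. Speed limits (rad/s): [2.57, 2.57, 3.14, 3.14, 3.14, 3.14].

### API

Orientations are given as a unit quaternion [w, x, y, z].
In Python, from rig import manip gives the robot as it stands.
- The arm moves only by the tool arm_command, never from a script. Its argument "targets" is a list of rows, each an object with "dp": the shift along the tool's x, y, z in m, a list of three; "turn": the turn, a rotation vector about the tool's x, y, z in degrees, a list of three; "grip": the opening, from -1 (shut) to 1 (fully open). In form: [{"dp": [tx, ty, tz], "turn": [wx, wy, wz], "grip": grip}, ...]. A call has 1 to 8 rows; each row shifts and turns the commanded pose from where the row before left it, along the tool's axes as they then stand; what a row does not reach is not made up. A row lasts 1/10 s, in which the tool goes at most 50 mm and 8.59 degrees, less where a joint would pass 70% of its speed; a pose out of reach is approached as far as the arm can. A call with a gripper value outside its range is refused whole. The fingers move at their own pace and stop on an object; "grip_force" is the grip in N (left out, the last holds). Time passes only in rows, so rows that do not move let the fingers close. It gives the time, the measured TCP pose, the force and the opening at its end, in the units of the state.
- manip.get_state(): the state, without advancing time (a new reading comes with each control period).
- manip.get_image(name): name is "scene" or "top"; returns the picture (420x560x3 uint8, red, green, blue); there is no depth.
- manip.calibration(name): a dict with "fx", "fy", "cx", "cy" (pixels), "R" (3x3) and "t" (3): a world point X has camera coordinates R X + t. Camera axes: x right, y down, z forward; pixel columns grow to the right and rows downward; lengths in m; the calibration is good to about 2 mm. A picture is of the moment at which its call begins. calibration takes no time and is no camera call.
- manip.sign_off(): hands the job in, once; it reports no verdict.
The state is a dict: "clock": time; "qpos": joint angles; "qd": joint speeds; "effort": joint torques, N m; "position": TCP position; "ee_rot": TCP orientation; "contact_force": force on the tool from outside, world axes, zero at the start; "moment": the same for the moment, N m; "width": finger opening in m.
Only numpy, scipy, OpenCV 4.12 (cv2) and the standard library are available. Lean on these libraries where they do the work, as an engineer would, in place of code of your own. Each camera call takes 0.05 s, during which the arm holds its last target.

### The job

Get the plywood finds crate ready for a colleague to draw the sherds out through its front: first press its raised lid down until it snaps fully shut, then squeeze in the tabs of the yellow catch, and only after that those of the blue catch, each all the way (they stay in). Then pull the steel gate by its upright post past its detent until it stands wide open, at least 65 degrees, and finish still holding it there against its closing spring, without letting go and leaving the other things on the table where they are.

Things in the scene. Friction and masses are not known exactly. Their poses are not given: they have to be found in the camera images.
- crate: plywood crate fixed to the table, 160 (x) x 240 (y) x 118 mm high without lid. Origin: centre of its underside, on the table. Its -x side faces the robot and is closed by a barred steel gate; the lid's hinge is on its +x side. A sill plate 10 mm high with the gate's ball detent reaches 85 mm forward of the front on the +y half, under the gate's path.
- yellow_catch: yellow squeeze catch on the crate's top front rail; which catch is left or right varies. Origin: on the rail, 118 mm above the table, midway between its two upright thumb tabs; axes as the crate. Tabs at y = +20 and -20 mm, each 20 (x) x 10 (y) mm, from 8 to 44 mm above the origin: 50 mm over their outer faces. The other catch is 110 mm away along y.
- blue_catch: blue squeeze catch, alike in all but colour, to be squeezed second; origin as for the yellow one. On both, steel hooks on the tabs reach forward (-x) to 40 mm from the origin, 7 to 31 mm above it, and hold the gate shut until the tabs are in.
- yellow_left (a joint): how far each tab of the yellow catch is squeezed in, m: 0 = out (gate held), 0.010 = fully in (gate free). The two tabs move together towards each other, 10 mm each, to 30 mm over their outer faces; about 3 to 6 N moves them and they stay where they are left.
- blue_left (a joint): the same for the blue catch
- lid (a joint): angle of the crate's lid, rad: 0 = fully shut, 0.3 to 0.5 at the start; hinged along the crate's back top edge (crate x = +80 mm, 118 mm up), stiff, stays where left. It meets a snap at about 0.2 rad that takes some 10 to 15 N down at the pad; past about 0.1 it drops on freely but for hinge friction: follow it down until it is shut.
- lid_press (a point): centre of the round black 36 mm pad on top of the lid, where to press: 115 mm in front of the lid's hinge (crate x = -35 mm, y = 0), 127 mm above the table when shut. Lid: plywood, 238 mm wide, 8 mm thick, reaching 130 mm forward of its hinge. While raised it is in the way of a hand at the catches.
- gate (a joint): opening angle of the gate, rad: 0 = shut, at most 1.5; grows as its free (-y) side swings out towards the robot (clockwise from above). A sprung ball detent between about 0.35 and 0.65 rad takes some 5 to 8 N more at the post. A spring always pulls the gate shut with 0.5 to 2.5 N at the post: let go from wide, it swings back to the detent.
- gate_hinge (a point): point on the gate's upright hinge axis, at the crate's x = -88 mm, y = +110 mm, 65 mm above the table
- gate_post (a point): point on the axis of the gate's upright round pull post (dark steel, 14 mm in diameter), 150 mm above the table, where to grip; free from 112 mm up to its round top at 175 mm. Gate shut, it stands 45 mm in front (-x) of the hinge axis and 125 mm to its -y side, in the crate's axes; it swings with the gate. Gate top at 112 mm, its ears at the catches 138 mm.
- blower: bystander: loose dark red rubber dust blower, upright, 62 x 62 x 172 mm, origin under its centre
- dish: bystander: loose clear dish, 60 mm across, 13 mm high, origin under its centre
- stub: bystander: loose terracotta handle stub, 71 x 72 x 56 mm, origin under its centre
- jar: bystander: loose clear glass bottle with a flared mouth, upright, 67 x 67 x 111 mm, origin under its centre

How it is judged:
On the way, in this order (a step that is already met when the one before it is completed fails the run):
1. the lid is snapped fully shut (value of joint lid below 0.03 rad), for 0.2 s.
2. the yellow catch is squeezed in (value of joint yellow_left above 0.008 m), for 0.1 s.
3. the blue catch is squeezed in (value of joint blue_left above 0.008 m), for 0.1 s.
4. the gate has passed its detent (value of joint gate above 0.75 rad), for 0.1 s.
At the end, for the whole second after the job is handed in: the gate stands still, open more than 1.13 rad (65 degrees), with the fingers bearing on it with more than 0.5 N; the lid is shut (below 0.03 rad) and both catches are still in (more than 7 of 10 mm) (value of joint gate above 1.13 rad and velocity of joint gate between -0.1 and 0.1 rad/s and contact force between the fingers and gate above 0.5 N and value of joint lid below 0.03 rad and value of joint each of yellow_left, blue_left above 0.007 m); the arm keeps its last pose, push and grip.
It fails at once if the blue catch is squeezed before the yellow one (value of joint blue_left above 0.005 m and value of joint yellow_left below 0.006 m).
It fails at once if a catch is squeezed while the lid is up (value of joint lid above 0.1 rad and value of joint any of yellow_left, blue_left above 0.005 m).
It fails at once if a bystander is shifted (distance of any of blower, dish, stub, jar from where it was at the start of the episode above 0.03 m).
It also fails if it takes over 58 s, if anything falls off the work surface, if the arm or the gripper's body presses on something with over 40 N, if the wrist force passes 120 N, or if a joint passes its speed limit or range.

## Working session

There is one attempt and no reset: what is moved stays moved. The work goes in short steps, Python scripts to look and compute and a tool call to move; the robot and the scene stay as the last step left them, time stands still between calls to the robot, and variables do not carry over. Pictures are saved under pics/ and viewed, and the job is handed in when it is done.

Besides the shell and the picture viewer there is one more tool, called after "Emit:" by a JSON object that holds its "method" and its "body", one argument or row to a line. arm_command: Moves the arm, as the interface text tells. Its arguments: {"type":"object","properties":{"targets":{"type":"array"},"grip_force":{"type":"number"}},"required":["targets"]}

```bash
ls; mkdir -p pics; python3 - <<'E'
from rig import manip
import cv2
print(manip.get_state())
for n in("scene","top"):
    im=manip.get_image(n); cv2.imwrite(f"pics/{n}0.png",im[:,:,::-1])
    print(n,manip.calibration(n))
E
```

```text
pics
{'clock': 0.0, 'qpos': array([-1.24602808e+00,  2.76646912e-01,  1.50613962e+00, -2.57566856e-05,
        1.36068646e+00, -1.20978956e-01]), 'qd': array([ 0.00055775,  0.00095112,  0.00012826, -0.00078749, -0.00064352,
       -0.00126557]), 'effort': array([-2.36487234e-03, -4.16775334e+01, -2.45804143e+01, -1.33275153e-04,
        1.13292964e-02, -8.79111866e-06]), 'position': array([ 0.24783866, -0.51862506,  0.40380721]), 'ee_rot': array([-0.15563532, -0.68954022, -0.15695621,  0.68969318]), 'contact_force': array([-0.08698322,  0.40211377,  0.06272139]), 'moment': array([ 0.01399038,  0.02072762, -0.05380004]), 'width': 0.0852384259782172}
scene {'fx': 411.85239242694735, 'fy': 411.85239242694735, 'cx': 272.5716012883128, 'cy': 204.34597978806502, 'R': array([[-0.67436394, -0.73816398, -0.01863378],
       [-0.404068  ,  0.39003073, -0.82740865],
       [ 0.61803101, -0.55044525, -0.5612911 ]]), 't': array([0.39432976, 0.34907899, 0.70673849])}
top {'fx': 393.8729015389149, 'fy': 393.8729015389149, 'cx': 283.792393016137, 'cy': 214.77549048263845, 'R': array([[-0.00262197, -0.99997055, -0.00721279],
       [-0.99240886,  0.00348886, -0.12293288],
       [ 0.12295442,  0.00683571, -0.99238878]]), 't': array([-0.03734276,  0.63563738,  1.00375924])}
```

View pics/scene0.png

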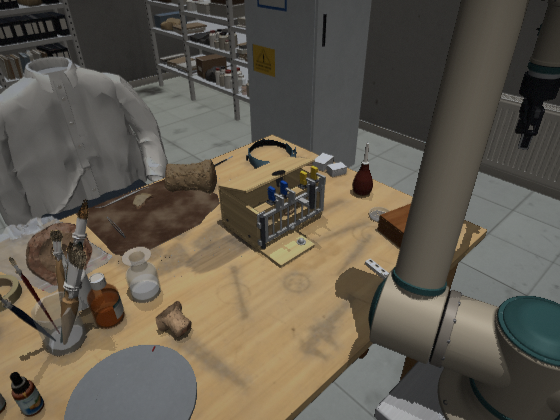

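View pics/top0.png

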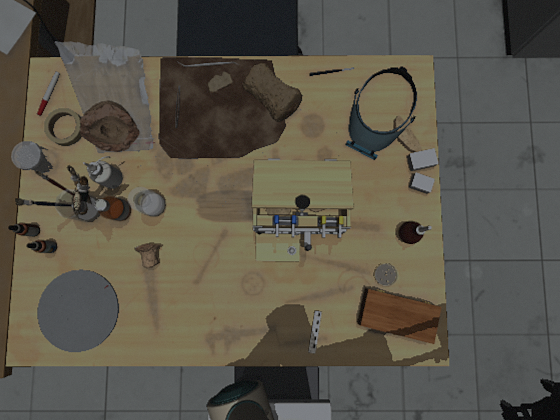

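The crate sits at about (302,200) in the top view, with blue to the left (+y) and yellow to the right. The blower is at (410,232), the dish at (385,272), the stub at (148,254) and the jar at (149,203). I'll zoom in.

```bash
python3 - <<'E'
import cv2
a=cv2.imread("pics/scene0.png")[130:280,200:400]; cv2.imwrite("pics/s0z.png",cv2.resize(a,None,fx=4,fy=4,interpolation=cv2.INTER_CUBIC))
a=cv2.imread("pics/top0.png")[150:290,240:440]; cv2.imwrite("pics/t0z.png",cv2.resize(a,None,fx=4,fy=4,interpolation=cv2.INTER_CUBIC))
E
```

```text
(no output)
```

View pics/s0z.png

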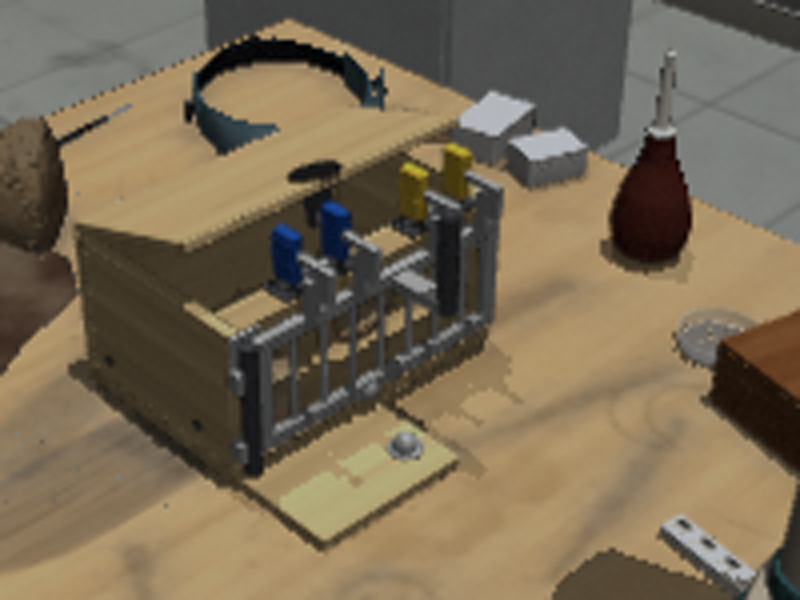

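View pics/t0z.png

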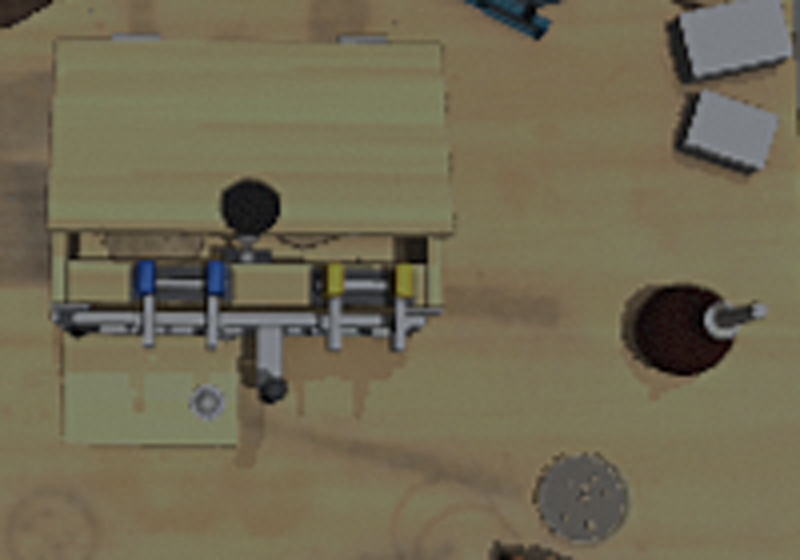

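```bash
cat > h.py <<'E'
import numpy as np, cv2
from rig import manip
C={n:manip.calibration(n) for n in("scene","top")}
def ray(n,u,v):
    c=C[n]; R=np.array(c["R"]);t=np.array(c["t"])
    return -R.T@t, R.T@np.array([(u-c["cx"])/c["fx"],(v-c["cy"])/c["fy"],1])
def plane(n,u,v,z):
    o,d=ray(n,u,v); return o+d*(z-o[2])/d[2]
def proj(n,X):
    c=C[n]; p=np.array(c["R"])@np.asarray(X)+c["t"]; return np.array([c["fx"]*p[0]/p[2]+c["cx"],c["fy"]*p[1]/p[2]+c["cy"]])
def tri(a,b):
    (o1,d1),(o2,d2)=ray("top",*a),ray("scene",*b)
    s=np.linalg.lstsq(np.c_[d1,-d2],o2-o1,rcond=None)[0]
    p,q=o1+s[0]*d1,o2+s[1]*d2; return (p+q)/2,np.linalg.norm(p-q)
def blobs(n,im,lo,hi,box,amin=8):
    hsv=cv2.cvtColor(im,cv2.COLOR_BGR2HSV); m=cv2.inRange(hsv,lo,hi)
    x0,y0,x1,y1=box; k=np.zeros_like(m);k[y0:y1,x0:x1]=m[y0:y1,x0:x1]
    N,_,st,ce=cv2.connectedComponentsWithStats(k)
    return [(ce[i].round(2).tolist(),st[i].tolist()) for i in range(1,N) if st[i,4]>=amin]
E
python3 - <<'E'
from h import *
box={"scene":(250,150,345,210),"top":(260,205,360,240)}
P={}
for n in box:
    im=cv2.imread(f"pics/{n}0.png")
    for c,lo,hi in(("blue",(105,150,60),(130,255,255)),("yel",(22,170,90),(35,255,255))):
        b=blobs(n,im,lo,hi,box[n]); print(n,c,b); P[n,c]=sorted(x[0] for x in b)
for c in("blue","yel"):
    if len(P["top",c])==2==len(P["scene",c]):
        for a,b in zip(P["top",c],P["scene",c]): print(c,tri(a,b),plane("top",*a,.162))
print("post",plane("top",308,247,.173),tri((308,247),(312,182)))
# lid hinge corners, front lid corners, pad, crate bottom corners
for u,v in((254,160.3),(350,160.5)): print("hinge",plane("top",u,v,.122))
print("pad", tri((302.5,202),(278.5,172.5)))
for u,v,z in((410,232,.06),(385,272,.006),(148,254,.03),(149,203,.1)): print(plane("top",u,v,z))
E
```

```text
scene blue [([283.81, 182.93], [280, 180, 8, 8, 27]), ([271.79, 190.74], [268, 186, 7, 15, 38])]
scene yel [([314.56, 167.83], [311, 166, 7, 5, 18]), ([303.61, 173.13], [300, 171, 7, 7, 23])]
top blue [([276.11, 218.81], [274, 215, 5, 8, 36]), ([293.5, 219.0], [292, 215, 4, 9, 34])]
top yel []
blue (array([ 0.6107898 , -0.02303666,  0.15328531]), np.float64(0.0030090602208688957)) [ 0.61087931 -0.02220919  0.162     ]
blue (array([ 0.60985438, -0.06353691,  0.15891283]), np.float64(0.002175346318730049)) [ 0.61029444 -0.06272897  0.162     ]
post [ 0.5446707  -0.09523723  0.173     ] (array([ 0.54400269, -0.09551307,  0.17656959]), np.float64(0.0014007376854773025))
hinge [0.76160382 0.03364802 0.122     ]
hinge [ 0.7600157  -0.20406928  0.122     ]
pad (array([ 0.64980316, -0.08405982,  0.16423981]), np.float64(0.0003562700233023798))
[ 0.58710795 -0.36421123  0.06      ]
[ 0.48418497 -0.30980868  0.006     ]
[0.53337032 0.32020988 0.03      ]
[0.65891152 0.29818797 0.1       ]
```

```bash
python3 - <<'E'
from h import *
im=cv2.imread("pics/top0.png")
hsv=cv2.cvtColor(im,cv2.COLOR_BGR2HSV)
print(hsv[220,322:346].tolist())
for s in(130,150,170,190): print(s,blobs("top",im,(22,s,60),(35,255,255),(318,210,350,228),5))
P=[]
E
```

```text
[[28, 151, 120], [31, 140, 131], [32, 147, 132], [25, 154, 119], [150, 4, 117], [108, 20, 127], [105, 16, 127], [110, 12, 125], [110, 6, 124], [102, 10, 125], [90, 4, 124], [75, 5, 103], [90, 5, 94], [75, 5, 97], [98, 16, 63], [19, 70, 29], [14, 201, 19], [24, 163, 117], [30, 143, 128], [32, 144, 131], [28, 162, 124], [25, 109, 105], [25, 73, 118], [25, 71, 132]]
130 [([323.45, 219.39], [322, 216, 4, 8, 31]), ([340.5, 219.5], [339, 216, 4, 8, 32])]
150 [([322.5, 217.38], [322, 216, 3, 5, 8]), ([340.5, 219.27], [339, 216, 4, 8, 22]), ([324.22, 221.22], [322, 218, 4, 6, 9])]
170 []
190 []
```

```bash
python3 - <<'E'
from h import *
for a,b in(((323.45,219.39),(303.6,173)),((340.5,219.5),(314.6,167.8))): print(plane("top",*a,.162),plane("top",*a,.158),tri(a,b))
for a in((276.1,218.8),(293.5,219)):print(plane("top",*a,.158))
from scipy.spatial.transform import Rotation as R
s=manip.get_state(); q=s["ee_rot"]; print(s["clock"],R.from_quat(q,scalar_first=True).as_matrix().round(3))
E
```

```text
[ 0.60914113 -0.13243997  0.162     ] [ 0.60958782 -0.13281725  0.158     ] (array([ 0.60861727, -0.13331673,  0.15998217]), np.float64(0.0020318888189114707))
[ 0.60874756 -0.17208857  0.162     ] [ 0.60919252 -0.17263975  0.158     ] (array([ 0.60780405, -0.17339626,  0.16006185]), np.float64(0.003115270693324954))
[ 0.61135726 -0.02207959  0.158     ]
[ 0.61074618 -0.0628005   0.158     ]
0.1 [[-0.001  0.431 -0.902]
 [ 0.002 -0.902 -0.431]
 [-1.    -0.002 -0.   ]]
```

Emit:
{"method": "arm_command", "body": {
  "targets": [
    {"dp": [0,0,0],"turn": [6.5,0,0],"grip": -1},
    {"dp": [0,0,0],"turn": [6.5,0,0],"grip": -1},
    {"dp": [0,0,0],"turn": [6.5,0,0],"grip": -1},
    {"dp": [0,0,0],"turn": [6.6,0,0],"grip": -1},
    {"dp": [0,-0.027,-0.025],"turn": [0,0,0],"grip": -1},
    {"dp": [0,-0.027,-0.025],"turn": [0,0,0],"grip": -1},
    {"dp": [0,-0.027,-0.025],"turn": [0,0,0],"grip": -1},
    {"dp": [0,-0.027,-0.025],"turn": [0,0,0],"grip": -1}
  ],
  "grip_force": 20
}}

```text
clock: 0.9
position: [0.3496, -0.4107, 0.4042]
ee_rot: [0.004, -0.707, 0.003, 0.707]
contact_force: [0.6, -0.8, -0.0]
width: -0.0006
```

```bash
python3 - <<'E'
from h import *
from scipy.spatial.transform import Rotation as R
s=manip.get_state(); print(s["clock"],s["position"],s["qpos"].round(3),R.from_quat(s["ee_rot"],scalar_first=True).as_matrix().round(3),s["contact_force"])
E
```

```text
0.9 [ 0.34961287 -0.41068846  0.40424242] [-0.995  0.223  1.58   0.     1.34   0.587] [[-0.    -0.01  -1.   ]
 [ 0.001 -1.     0.01 ]
 [-1.    -0.001  0.   ]] [ 0.55245356 -0.79473849 -0.01316099]
```

Emit:
{"method": "arm_command", "body": {
  "targets": [
    {"dp": [0,-0.0275,-0.0246],"turn": [0,0,0],"grip": -1},
    {"dp": [0,-0.0275,-0.0246],"turn": [0,0,0],"grip": -1},
    {"dp": [0,-0.0275,-0.0246],"turn": [0,0,0],"grip": -1},
    {"dp": [0,-0.0275,-0.0246],"turn": [0,0,0],"grip": -1},
    {"dp": [0,-0.0275,-0.0246],"turn": [0,0,0],"grip": -1},
    {"dp": [0,-0.0275,-0.0246],"turn": [0,0,0],"grip": -1},
    {"dp": [0,-0.0275,-0.0246],"turn": [0,0,0],"grip": -1},
    {"dp": [0,-0.0275,-0.0246],"turn": [0,0,0],"grip": -1}
  ]
}}

```text
clock: 1.7
position: [0.5487, -0.1924, 0.4043]
ee_rot: [0.003, -0.707, 0.003, 0.707]
contact_force: [1.0, -0.6, -0.6]
width: 0.0002
```

Emit:
{"method": "arm_command", "body": {
  "targets": [
    {"dp": [0,-0.0275,-0.0246],"turn": [0,0,0],"grip": -1},
    {"dp": [0,-0.0275,-0.0246],"turn": [0,0,0],"grip": -1},
    {"dp": [0,-0.0275,-0.0246],"turn": [0,0,0],"grip": -1},
    {"dp": [0.02,-0.0275,-0.0246],"turn": [0,0,0],"grip": -1},
    {"dp": [0.02,0,0],"turn": [0,0,0],"grip": -1},
    {"dp": [0,0,0],"turn": [0,0,0],"grip": -1}
  ]
}}

```text
clock: 2.3
position: [0.6469, -0.0834, 0.3607]
ee_rot: [0.003, -0.704, 0.002, 0.71]
contact_force: [-0.2, -0.8, -0.7]
width: 0.0002
```

```bash
python3 - <<'E'
from h import *
s=manip.get_state(); print(s["clock"],s["position"],s["contact_force"])
for n in("scene","top"):
    im=manip.get_image(n)[:,:,::-1]
    a=im[100:280,190:430] if n=="scene" else im[120:300,200:440]
    cv2.imwrite(f"pics/{n}1.png",cv2.resize(a,None,fx=3,fy=3,interpolation=cv2.INTER_CUBIC))
E
```

```text
2.3 [ 0.64693486 -0.08339843  0.36074799] [-0.15991305 -0.8052487  -0.72194486]
```

View pics/scene1.png

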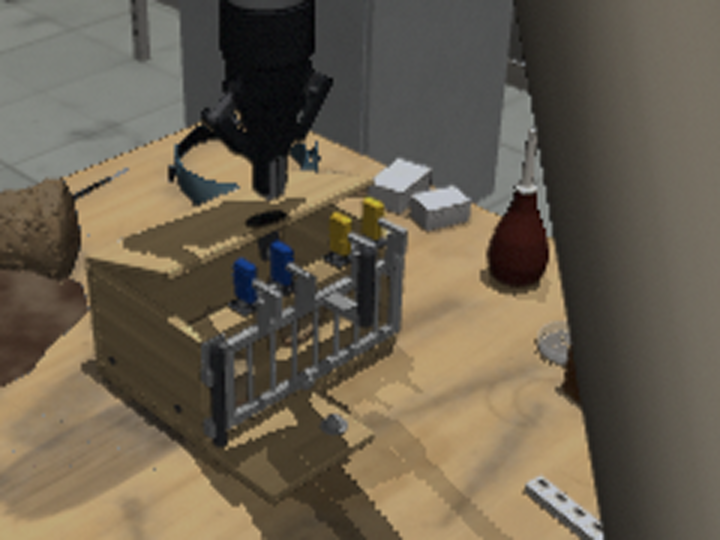

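View pics/top1.png

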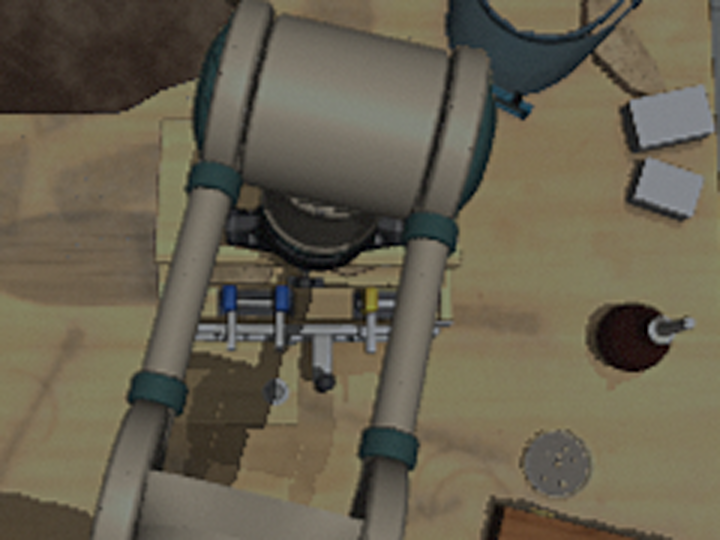

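The closed fingers stand over the pad, which is at about (268,218) in the scene crop. Pressing down.

Emit:
{"method": "arm_command", "body": {
  "targets": [
    {"dp": [0.008,0,0],"turn": [0,0,0],"grip": -1},
    {"dp": [0.008,0,0],"turn": [0,0,0],"grip": -1},
    {"dp": [0.006,0,0],"turn": [0,0,0],"grip": -1},
    {"dp": [0.005,0,0],"turn": [0,0,0],"grip": -1},
    {"dp": [0.005,0,0],"turn": [0,0,0],"grip": -1}
  ]
}}

```text
clock: 2.9
position: [0.6472, -0.0849, 0.3325]
ee_rot: [-0.004, 0.707, -0.004, -0.707]
contact_force: [-0.8, -0.0, 1.5]
width: -0.0002
```

Emit:
{"method": "arm_command", "body": {
  "targets": [
    {"dp": [0.004,0,0],"turn": [0,0,0],"grip": -1},
    {"dp": [0.004,0,0],"turn": [0,0,0],"grip": -1},
    {"dp": [0.004,0,0],"turn": [0,0,0],"grip": -1},
    {"dp": [0.004,0,0],"turn": [0,0,0],"grip": -1}
  ]
}}

```text
clock: 3.3
position: [0.6464, -0.0847, 0.3193]
ee_rot: [0.003, -0.707, 0.004, 0.707]
contact_force: [-5.5, 0.4, 12.5]
width: -0.0002
```

Emit:
{"method": "arm_command", "body": {
  "targets": [
    {"dp": [0.004,0,0],"turn": [0,0,0],"grip": -1},
    {"dp": [0.004,0,0],"turn": [0,0,0],"grip": -1},
    {"dp": [0.003,0,0],"turn": [0,0,0],"grip": -1},
    {"dp": [0.003,0,0],"turn": [0,0,0],"grip": -1},
    {"dp": [0.002,0,0],"turn": [0,0,0],"grip": -1}
  ]
}}

```text
clock: 3.8
position: [0.6474, -0.0847, 0.3003]
ee_rot: [0.003, -0.707, 0.003, 0.707]
contact_force: [-3.9, 0.7, 14.4]
width: 0.0
```

Emit:
{"method": "arm_command", "body": {
  "targets": [
    {"dp": [0.002,0,0],"turn": [0,0,0],"grip": -1},
    {"dp": [0,0,0],"turn": [0,0,0],"grip": -1}
  ]
}}

```text
clock: 4.0
position: [0.6473, -0.0846, 0.3003]
ee_rot: [-0.003, 0.707, -0.004, -0.707]
contact_force: [-3.5, 1.1, 9.8]
width: -0.0001
```

Emit:
{"method": "arm_command", "body": {
  "targets": [
    {"dp": [0.002,0,0],"turn": [0,0,0],"grip": -1},
    {"dp": [0.001,0,0],"turn": [0,0,0],"grip": -1},
    {"dp": [0,0,0],"turn": [0,0,0],"grip": -1},
    {"dp": [0,0,0],"turn": [0,0,0],"grip": -1}
  ]
}}

```text
clock: 4.4
position: [0.647, -0.0846, 0.3002]
ee_rot: [-0.003, 0.708, -0.004, -0.706]
contact_force: [-6.8, 0.1, 19.9]
width: 0.0
```

Emit:
{"method": "arm_command", "body": {
  "targets": [
    {"dp": [-0.01,0,0],"turn": [0,0,0],"grip": -1},
    {"dp": [-0.025,0,0],"turn": [0,0,0],"grip": -1},
    {"dp": [-0.03,0,0],"turn": [0,0,0],"grip": 0},
    {"dp": [-0.03,0,0],"turn": [0,0,0],"grip": 1},
    {"dp": [0,0.023,0.012],"turn": [0,0,0],"grip": 1},
    {"dp": [0,0.023,0.012],"turn": [0,0,0],"grip": 1},
    {"dp": [0,0.022,0.01],"turn": [0,0,0],"grip": 1},
    {"dp": [0,0,0],"turn": [0,0,0],"grip": 1}
  ]
}}

```text
clock: 5.2
position: [0.6119, -0.1547, 0.3904]
ee_rot: [0.004, -0.707, 0.005, 0.707]
contact_force: [0.5, 0.6, 0.7]
width: 0.0847
```

```bash
python3 - <<'E'
from h import *
s=manip.get_state(); print(s["clock"],s["position"],s["contact_force"],s["width"])
for n in("scene","top"):
    im=manip.get_image(n)[:,:,::-1]
    cv2.imwrite(f"pics/{n}2f.png",im)
    a=im[100:280,190:430] if n=="scene" else im[120:300,200:440]
    cv2.imwrite(f"pics/{n}2.png",cv2.resize(a,None,fx=3,fy=3,interpolation=cv2.INTER_CUBIC))
E
```

```text
5.2 [ 0.61193471 -0.15471926  0.39039061] [0.49754237 0.5649606  0.71574797] 0.08466962299083496
```

View pics/scene2.png

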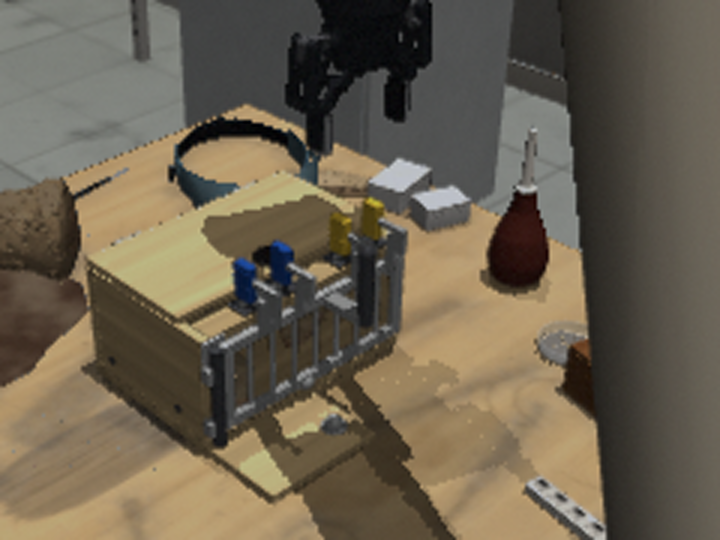

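View pics/top2.png

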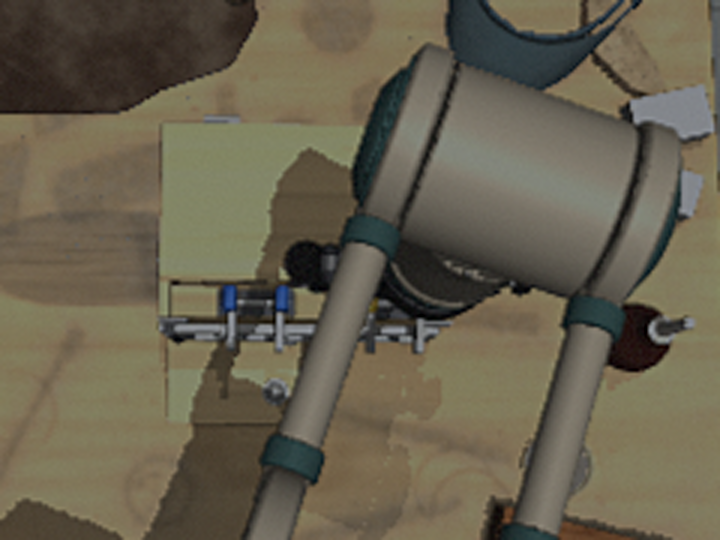

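Emit:
{"method": "arm_command", "body": {
  "targets": [
    {"dp": [0.02,-0.001,0],"turn": [0,0,0],"grip": 1},
    {"dp": [0.025,-0.001,0],"turn": [0,0,0],"grip": 1},
    {"dp": [0.025,0,0],"turn": [0,0,0],"grip": 1},
    {"dp": [0.014,0,0],"turn": [0,0,0],"grip": 1},
    {"dp": [0,0,0],"turn": [0,0,0],"grip": 1},
    {"dp": [0,0,0],"turn": [0,0,0],"grip": 1}
  ]
}}

```text
clock: 5.9
position: [0.6134, -0.1497, 0.3067]
ee_rot: [-0.003, 0.707, -0.003, -0.707]
contact_force: [0.5, -0.1, -0.1]
width: 0.0852
```

```bash
python3 - <<'E'
from h import *
s=manip.get_state(); print(s["clock"],s["position"],s["contact_force"],s["width"])
im=manip.get_image("scene")[:,:,::-1]
a=im[130:250,240:400]
cv2.imwrite(f"pics/s3.png",cv2.resize(a,None,fx=5,fy=5,interpolation=cv2.INTER_CUBIC))
E
```

```text
5.9 [ 0.61337234 -0.14968161  0.30673035] [ 0.5147753  -0.13149915 -0.06035774] 0.08521626917775821
```

View pics/s3.png

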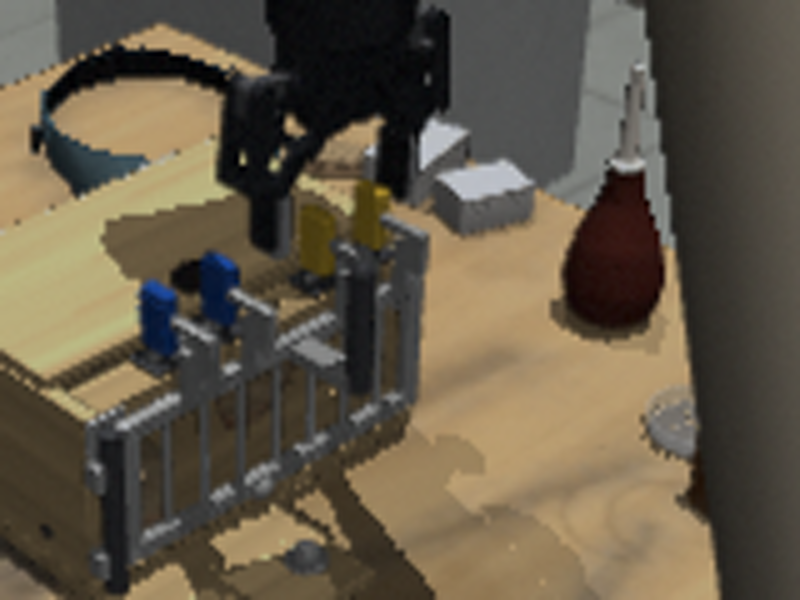

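The fingers straddle the yellow tabs with no contact. I'll shift 3 mm toward -y and squeeze.

Emit:
{"method": "arm_command", "body": {
  "targets": [
    {"dp": [0.003,0.003,0],"turn": [0,0,0],"grip": 1},
    {"dp": [0,0,0],"turn": [0,0,0],"grip": 0.2},
    {"dp": [0,0,0],"turn": [0,0,0],"grip": 0},
    {"dp": [0,0,0],"turn": [0,0,0],"grip": -0.2},
    {"dp": [0,0,0],"turn": [0,0,0],"grip": -0.4},
    {"dp": [0,0,0],"turn": [0,0,0],"grip": -0.4},
    {"dp": [0,0,0],"turn": [0,0,0],"grip": -0.4},
    {"dp": [0,0,0],"turn": [0,0,0],"grip": -0.4}
  ],
  "grip_force": 25
}}

```text
clock: 6.75
position: [0.6129, -0.1532, 0.3051]
ee_rot: [-0.004, 0.708, -0.004, -0.706]
contact_force: [-0.9, 1.3, 6.1]
width: 0.0288
```

Emit:
{"method": "arm_command", "body": {
  "targets": [
    {"dp": [0,0,0],"turn": [0,0,0],"grip": -0.6},
    {"dp": [0,0,0],"turn": [0,0,0],"grip": -0.6},
    {"dp": [0,0,0],"turn": [0,0,0],"grip": -0.6}
  ]
}}

```text
clock: 7.05
position: [0.6129, -0.1532, 0.3051]
ee_rot: [-0.004, 0.708, -0.004, -0.706]
contact_force: [-0.5, 1.8, 5.3]
width: 0.0289
```

Emit:
{"method": "arm_command", "body": {
  "targets": [
    {"dp": [0,0,0],"turn": [0,0,0],"grip": 0.3},
    {"dp": [0,0,0],"turn": [0,0,0],"grip": 1},
    {"dp": [0,0,0],"turn": [0,0,0],"grip": 1},
    {"dp": [-0.02,0,0],"turn": [0,0,0],"grip": 1},
    {"dp": [-0.03,0,0],"turn": [0,0,0],"grip": 1},
    {"dp": [-0.03,0,0],"turn": [0,0,0],"grip": 1},
    {"dp": [0,-0.025,0],"turn": [0,0,0],"grip": 1},
    {"dp": [0,-0.03,0],"turn": [0,0,0],"grip": 1}
  ]
}}

```text
clock: 7.85
position: [0.6135, -0.099, 0.3848]
ee_rot: [-0.004, 0.708, -0.005, -0.706]
contact_force: [0.2, -0.1, -0.8]
width: 0.0857
```

Emit:
{"method": "arm_command", "body": {
  "targets": [
    {"dp": [0,-0.03,0],"turn": [0,0,0],"grip": 1},
    {"dp": [0,-0.025,0],"turn": [0,0,0],"grip": 1},
    {"dp": [0,0,0],"turn": [0,0,0],"grip": 1},
    {"dp": [0,0,0],"turn": [0,0,0],"grip": 1}
  ]
}}

```text
clock: 8.25
position: [0.6138, -0.0431, 0.3835]
ee_rot: [0.003, -0.707, 0.003, 0.707]
contact_force: [0.2, -1.2, 0.4]
width: 0.0854
```

```bash
python3 - <<'E'
from h import *
s=manip.get_state(); print(s["clock"],s["position"],s["contact_force"],s["width"])
im=manip.get_image("scene")[:,:,::-1]; cv2.imwrite("pics/s4f.png",im)
a=im[130:250,240:400]
cv2.imwrite(f"pics/s4.png",cv2.resize(a,None,fx=5,fy=5,interpolation=cv2.INTER_CUBIC))
E
```

```text
8.25 [ 0.61380556 -0.04313917  0.38354542] [ 0.1644173  -1.17048344  0.38628558] 0.08539660846033871
```

View pics/s4.png

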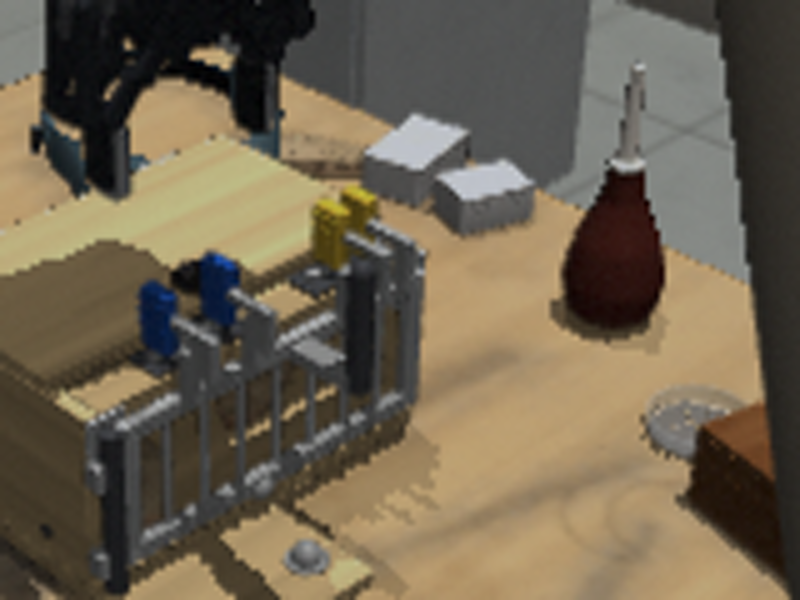

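The yellow tabs are now close together, so the catch is in. Next is blue.

Emit:
{"method": "arm_command", "body": {
  "targets": [
    {"dp": [0.025,0,0],"turn": [0,0,0],"grip": 1},
    {"dp": [0.025,0,0],"turn": [0,0,0],"grip": 1},
    {"dp": [0.02,0,0],"turn": [0,0,0],"grip": 1},
    {"dp": [0.01,0,0],"turn": [0,0,0],"grip": 1},
    {"dp": [0,0,0],"turn": [0,0,0],"grip": 1},
    {"dp": [0,0,0],"turn": [0,0,0],"grip": 1}
  ]
}}

```text
clock: 8.9
position: [0.6142, -0.0441, 0.3043]
ee_rot: [-0.004, 0.708, -0.004, -0.707]
contact_force: [0.1, 1.2, 0.1]
width: 0.0857
```

Emit:
{"method": "arm_command", "body": {
  "targets": [
    {"dp": [0,0,0],"turn": [0,0,0],"grip": 0.2},
    {"dp": [0,0,0],"turn": [0,0,0],"grip": 0},
    {"dp": [0,0,0],"turn": [0,0,0],"grip": -0.2},
    {"dp": [0,0,0],"turn": [0,0,0],"grip": -0.4},
    {"dp": [0,0,0],"turn": [0,0,0],"grip": -0.5},
    {"dp": [0,0,0],"turn": [0,0,0],"grip": -0.6},
    {"dp": [0,0,0],"turn": [0,0,0],"grip": -0.6},
    {"dp": [0,0,0],"turn": [0,0,0],"grip": -0.6}
  ]
}}

```text
clock: 9.7
position: [0.6141, -0.0432, 0.3053]
ee_rot: [-0.003, 0.708, -0.004, -0.706]
contact_force: [-0.8, 0.9, 6.5]
width: 0.0284
```

Emit:
{"method": "arm_command", "body": {
  "targets": [
    {"dp": [0,0,0],"turn": [0,0,0],"grip": 0.3},
    {"dp": [0,0,0],"turn": [0,0,0],"grip": 1},
    {"dp": [0,0,0],"turn": [0,0,0],"grip": 1},
    {"dp": [-0.02,0,0],"turn": [0,0,0],"grip": 1},
    {"dp": [-0.03,0,0],"turn": [0,0,0],"grip": 1},
    {"dp": [-0.03,0,0],"turn": [0,0,0],"grip": 1},
    {"dp": [0,0.026,0.035],"turn": [0,0,0],"grip": 1},
    {"dp": [0,0.026,0.035],"turn": [0,0,0],"grip": 1}
  ]
}}

```text
clock: 10.5
position: [0.5432, -0.0949, 0.3844]
ee_rot: [-0.002, 0.708, -0.003, -0.706]
contact_force: [0.2, -0.6, -0.4]
width: 0.0856
```

Emit:
{"method": "arm_command", "body": {
  "targets": [
    {"dp": [0,0,0],"turn": [-7.8,0,0],"grip": -0.1},
    {"dp": [0,0,0],"turn": [-7.8,0,0],"grip": -0.1},
    {"dp": [0,0,0],"turn": [-7.8,0,0],"grip": -0.1},
    {"dp": [0,0,0],"turn": [-7.8,0,0],"grip": -0.1},
    {"dp": [0,0,0],"turn": [-7.8,0,0],"grip": -0.1},
    {"dp": [0,0,0],"turn": [-7.8,0,0],"grip": -0.1},
    {"dp": [0,0,0],"turn": [-7.8,0,0],"grip": -0.1},
    {"dp": [0,0,0],"turn": [-7.8,0,0],"grip": -0.1}
  ]
}}

```text
clock: 11.3
position: [0.5432, -0.0947, 0.3834]
ee_rot: [-0.365, -0.605, -0.365, 0.606]
contact_force: [0.5, 0.0, 0.6]
width: 0.0383
```

Emit:
{"method": "arm_command", "body": {
  "targets": [
    {"dp": [0,0,0],"turn": [-7.8,0,0],"grip": -0.1},
    {"dp": [0,0,0],"turn": [0,0,0],"grip": -0.1},
    {"dp": [0,0,0],"turn": [0,0,0],"grip": -0.1}
  ]
}}

```text
clock: 11.6
position: [0.5432, -0.0947, 0.3835]
ee_rot: [-0.403, -0.581, -0.403, 0.581]
contact_force: [-1.0, 0.1, -0.0]
width: 0.0383
```

```bash
python3 - <<'E'
from h import *
from scipy.spatial.transform import Rotation as R
s=manip.get_state(); print(s["clock"],s["position"],s["contact_force"],s["width"],s["qpos"].round(2))
M=R.from_quat(s["ee_rot"],scalar_first=True).as_matrix(); print(M.round(3)); print(M.T@(np.array([.544,-.0953,.305])-s["position"]))
for n in("scene","top"):
    im=manip.get_image(n)[:,:,::-1]
    a=im[130:250,240:400] if n=="scene" else im[180:300,230:390]
    cv2.imwrite(f"pics/{n}5.png",cv2.resize(a,None,fx=5,fy=5,interpolation=cv2.INTER_CUBIC))
E
```

```text
11.6 [ 0.54324614 -0.0947018   0.38350339] [-0.95225436  0.05991234 -0.04601212] 0.038285828049334406 [-0.3   0.25  1.59 -0.    1.3   0.06]
[[-0.     0.937 -0.351]
 [-0.    -0.351 -0.937]
 [-1.    -0.     0.   ]]
[0.07850318 0.00093813 0.00028343]
```

View pics/scene5.png

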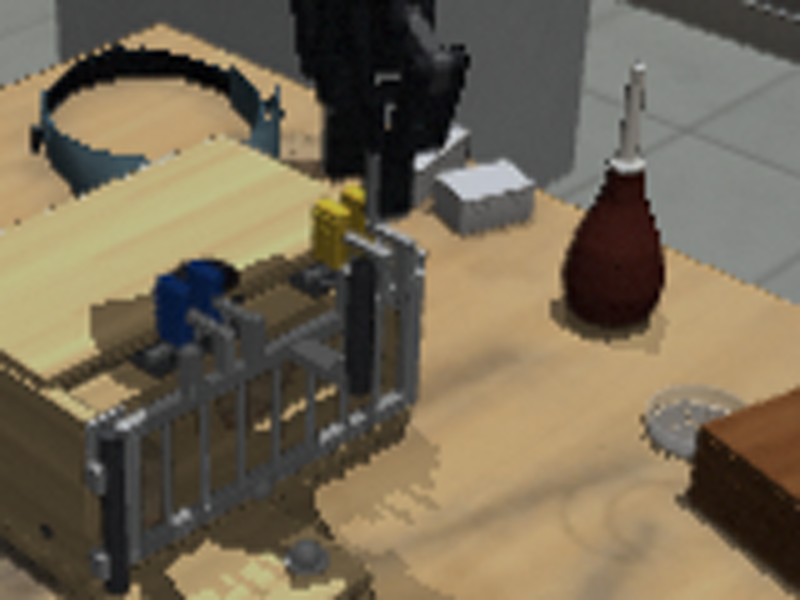

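View pics/top5.png

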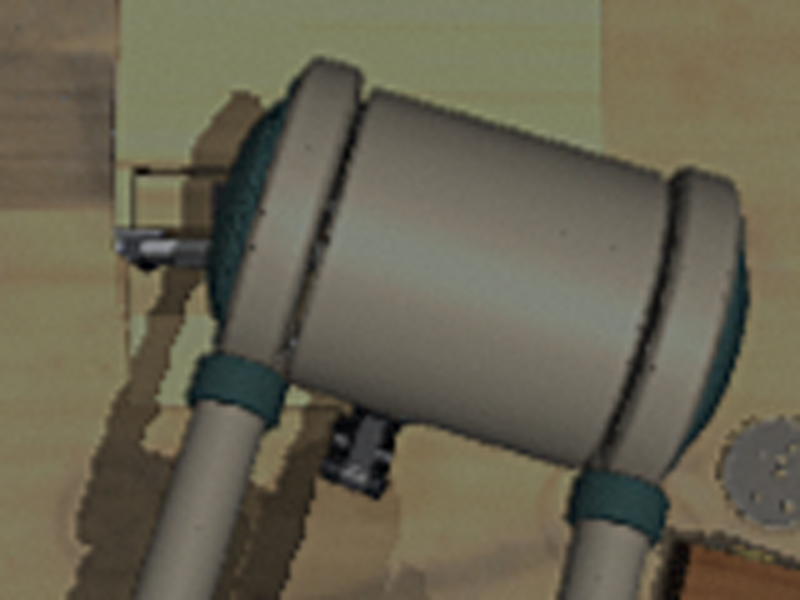

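Both catches are in, the lid is shut and the gripper is above the post. Descending.

Emit:
{"method": "arm_command", "body": {
  "targets": [
    {"dp": [0.02,0.001,0],"turn": [0,0,0],"grip": -0.1},
    {"dp": [0.02,0,0],"turn": [0,0,0],"grip": -0.1},
    {"dp": [0.02,0,0],"turn": [0,0,0],"grip": -0.1},
    {"dp": [0.018,0,0],"turn": [0,0,0],"grip": -0.1},
    {"dp": [0,0,0],"turn": [0,0,0],"grip": -0.1},
    {"dp": [0,0,0],"turn": [0,0,0],"grip": -0.1}
  ]
}}

```text
clock: 12.3
position: [0.5444, -0.0951, 0.3059]
ee_rot: [-0.404, -0.581, -0.404, 0.581]
contact_force: [0.6, -0.1, 0.6]
width: 0.0384
```

```bash
python3 - <<'E'
from h import *
s=manip.get_state(); print(s["clock"],s["position"],s["contact_force"],s["width"])
im=manip.get_image("scene")[:,:,::-1]
a=im[130:250,240:400]
cv2.imwrite(f"pics/s6.png",cv2.resize(a,None,fx=5,fy=5,interpolation=cv2.INTER_CUBIC))
E
```

```text
12.3 [ 0.5443836  -0.09509108  0.30585091] [ 0.58217109 -0.07992379  0.56152486] 0.038427266701803395
```

View pics/s6.png

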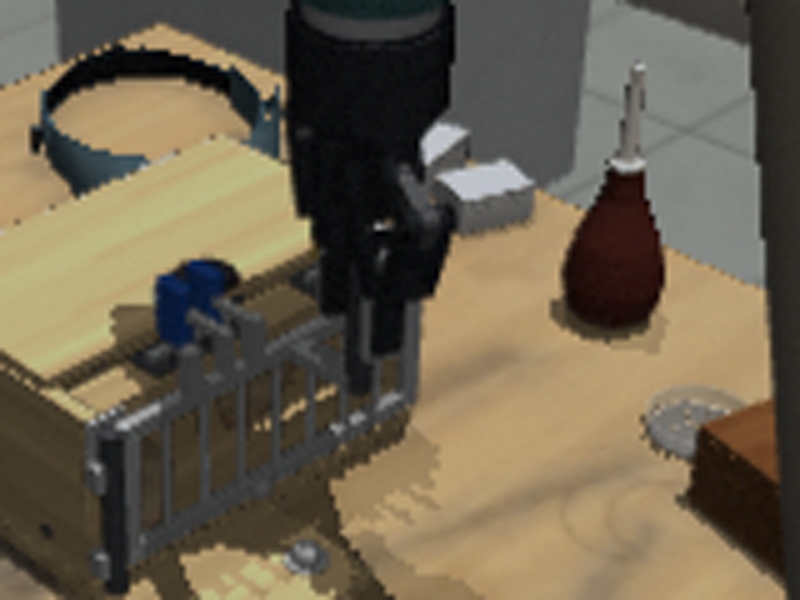

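The post stands between the fingers. Gripping.

Emit:
{"method": "arm_command", "body": {
  "targets": [
    {"dp": [0,0,0],"turn": [0,0,0],"grip": -0.6},
    {"dp": [0,0,0],"turn": [0,0,0],"grip": -1},
    {"dp": [0,0,0],"turn": [0,0,0],"grip": -1},
    {"dp": [0,0,0],"turn": [0,0,0],"grip": -1},
    {"dp": [0,0,0],"turn": [0,0,0],"grip": -1}
  ],
  "grip_force": 50
}}

```text
clock: 12.85
position: [0.5447, -0.0952, 0.3069]
ee_rot: [0.405, 0.581, 0.403, -0.58]
contact_force: [0.1, -0.2, 5.6]
width: 0.0134
```

Emit:
{"method": "arm_command", "body": {
  "targets": [
    {"dp": [0,-0.0093,-0.0003],"turn": [4,0,0],"grip": -1},
    {"dp": [0,-0.0093,-0.0003],"turn": [4,0,0],"grip": -1},
    {"dp": [0,-0.0093,-0.0003],"turn": [4,0,0],"grip": -1}
  ]
}}

```text
clock: 13.15
position: [0.5198, -0.0827, 0.3069]
ee_rot: [0.341, 0.621, 0.339, -0.619]
contact_force: [2.5, 1.6, 4.7]
width: 0.0124
```

Emit:
{"method": "arm_command", "body": {
  "targets": [
    {"dp": [0,-0.0093,-0.0003],"turn": [4,0,0],"grip": -1},
    {"dp": [0,-0.0093,-0.0003],"turn": [4,0,0],"grip": -1},
    {"dp": [0,-0.0093,-0.0003],"turn": [4,0,0],"grip": -1},
    {"dp": [0,-0.0093,-0.0003],"turn": [4,0,0],"grip": -1},
    {"dp": [0,-0.0093,-0.0003],"turn": [4,0,0],"grip": -1}
  ]
}}

```text
clock: 13.65
position: [0.4866, -0.052, 0.307]
ee_rot: [0.228, 0.672, 0.226, -0.668]
contact_force: [5.1, 1.6, 4.9]
width: 0.0124
```

Emit:
{"method": "arm_command", "body": {
  "targets": [
    {"dp": [0,-0.0093,-0.0003],"turn": [4,0,0],"grip": -1},
    {"dp": [0,-0.0093,-0.0003],"turn": [4,0,0],"grip": -1},
    {"dp": [0,-0.0093,-0.0003],"turn": [4,0,0],"grip": -1},
    {"dp": [0,-0.0093,-0.0003],"turn": [4,0,0],"grip": -1}
  ]
}}

```text
clock: 14.05
position: [0.4683, -0.0193, 0.307]
ee_rot: [0.132, 0.697, 0.131, -0.692]
contact_force: [6.2, 0.4, 1.9]
width: 0.0128
```

```bash
cat > g.py <<'E'
from h import *
from scipy.spatial.transform import Rotation as R
s=manip.get_state(); p=s["position"]
M=R.from_quat(s["ee_rot"],scalar_first=True).as_matrix()
H=np.array([.591,.028]); r=p[:2]-H
print(s["clock"],p,s["contact_force"].round(1),"tool",(M.T@s["contact_force"]).round(1),s["width"],"rad",np.hypot(*r),"gate deg",(250.2-.6-np.degrees(np.arctan2(r[1],r[0])))%360,"tooly",np.degrees(np.arctan2(M[1,1],M[0,1])),s["qpos"].round(2))
E
python3 g.py
```

```text
14.05 [ 0.46831827 -0.01930168  0.30696815] [6.2 0.4 1.9] tool [-1.8  1.9 -5.9] 0.012804344014363882 rad 0.13148480851334393 gate deg 48.515148361716285 tooly -68.55423560576574 [-0.19  0.2   1.88  0.    1.06  1.01]
```

Emit:
{"method": "arm_command", "body": {
  "targets": [
    {"dp": [0,-0.0093,-0.0006],"turn": [4,0,0],"grip": -1},
    {"dp": [0,-0.0093,-0.0006],"turn": [4,0,0],"grip": -1},
    {"dp": [0,-0.0093,-0.0006],"turn": [4,0,0],"grip": -1},
    {"dp": [0,-0.0093,-0.0006],"turn": [4,0,0],"grip": -1},
    {"dp": [0,-0.0093,-0.0006],"turn": [4,0,0],"grip": -1},
    {"dp": [0,-0.0093,-0.0006],"turn": [4,0,0],"grip": -1},
    {"dp": [0,-0.007,-0.0004],"turn": [3,0,0],"grip": -1},
    {"dp": [0,0,0],"turn": [0,0,0],"grip": -1}
  ]
}}

```text
clock: 14.85
position: [0.461, 0.0425, 0.3069]
ee_rot: [-0.032, 0.708, -0.033, -0.704]
contact_force: [2.6, -3.0, 5.0]
width: 0.013
```

```bash
python3 g.py; python3 - <<'E'
from h import *
for n in("scene","top"):
    im=manip.get_image(n)[:,:,::-1]; cv2.imwrite(f"pics/{n}7f.png",im)
    a=im[130:290,190:400] if n=="scene" else im[150:310,230:440]
    cv2.imwrite(f"pics/{n}7.png",cv2.resize(a,None,fx=3.7,fy=3.7,interpolation=cv2.INTER_CUBIC))
E
```

```text
14.85 [0.46095346 0.04250258 0.30690242] [ 2.6 -3.   5. ] tool [-5.   2.8 -2.9] 0.01301388158708369 rad 0.13085269646961176 gate deg 75.96324131205785 tooly -95.29129590647798 [-0.06  0.19  1.89 -0.    1.06  1.61]
```

View pics/scene7.png

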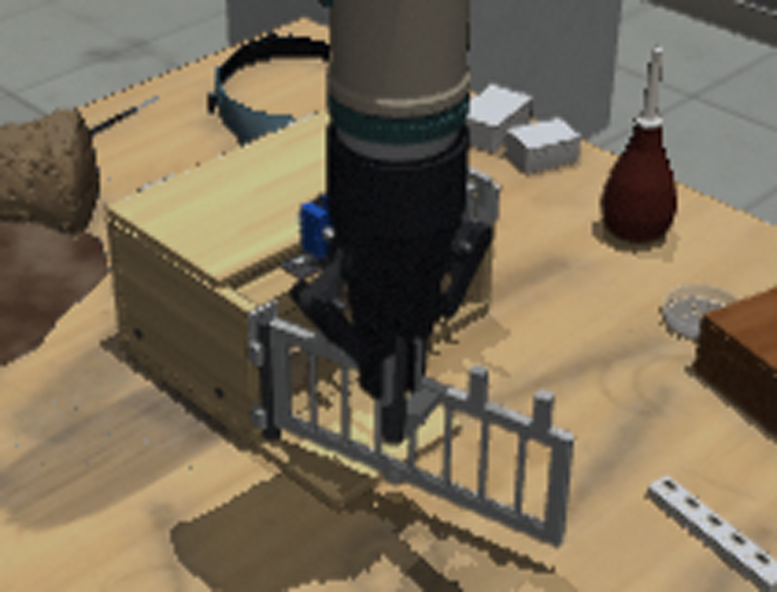

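View pics/top7.png

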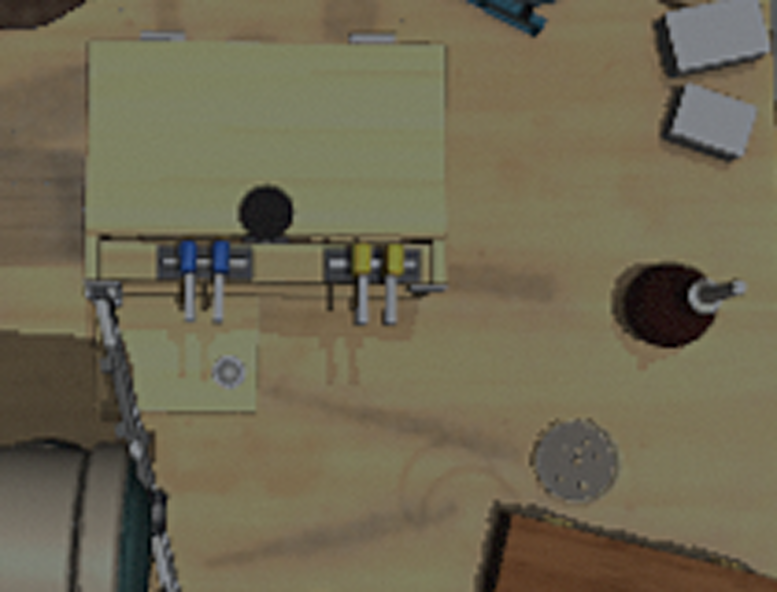

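The gate is open about 75° in the top view. Both catches are in and the lid is shut. I'll let it settle, then check again.

Emit:
{"method": "arm_command", "body": {
  "targets": [
    {"dp": [0,0,0],"turn": [0,0,0],"grip": -1},
    {"dp": [0,0,0],"turn": [0,0,0],"grip": -1},
    {"dp": [0,0,0],"turn": [0,0,0],"grip": -1},
    {"dp": [0,0,0],"turn": [0,0,0],"grip": -1},
    {"dp": [0,0,0],"turn": [0,0,0],"grip": -1}
  ]
}}

```text
clock: 15.45
position: [0.4609, 0.0418, 0.3069]
ee_rot: [-0.032, 0.708, -0.033, -0.704]
contact_force: [4.2, -2.6, 6.1]
width: 0.0128
```

```bash
python3 g.py; python3 - <<'E'
from h import *
im=manip.get_image("top")[:,:,::-1]; a=cv2.imread("pics/top0.png")
# gate line in world at z=.112 (hinge top -> visible far end), lid/bystander change
A=plane("top",230+100/3.7,150+292/3.7,.112);B=plane("top",230+165/3.7,150+575/3.7,.112)
print("gate deg", 90-np.degrees(np.arctan2(*(np.abs((B-A)[:2])))) , 'from y-axis:',np.degrees(np.arctan2(abs(B-A)[0],abs(B-A)[1])))
for n,(u,v) in dict(blower=(410,232),dish=(385,272),stub=(148,254),jar=(149,203)).items():
    s=np.s_[v-18:v+18,u-18:u+18]
    (dx,dy),r=cv2.phaseCorrelate(cv2.cvtColor(a[s],6).astype(float),cv2.cvtColor(np.ascontiguousarray(im)[s],6).astype(float)); print(n,round(dx,2),round(dy,2),round(r,2))
print(abs(manip.get_state()["qd"]).max())
E
```

```text
15.45 [0.46092198 0.04177234 0.30690598] [ 4.2 -2.6  6.1] tool [-6.1  2.3 -4.4] 0.012830950077944827 rad 0.13080507830792631 gate deg 75.64382068910339 tooly -95.28021290550178 [-0.06  0.19  1.89 -0.    1.06  1.6 ]
gate deg 13.204293009009334 from y-axis: 76.79570699099067
blower -0.02 -0.03 1.01
dish -0.04 -0.01 1.0
stub 0.0 -0.07 0.99
jar 0.04 0.01 0.99
0.00041208764661461233
```

```bash
python3 -c "
from rig import manip
print(manip.sign_off())"
```

```text
the job is handed in; nothing more can be done
None
```

The job is handed in at about 15.5 s of the 58 s allowed. I pressed the lid shut, squeezed the yellow catch, then the blue one. I then pulled the gate by its post past the detent, and the gripper is still holding it open. Sign-off gives no verdict, so the checks below are my own.

- **Lid:** the fingertips stopped against a firm limit at 127 mm (20 N), which is the pad's height when shut. The last picture shows the lid flat.
- **Catches:** the fingers closed to about 29 mm on each, where fully in is 30 mm. Both still showed squeezed in the last picture.
- **Gate:** it stood at about 76° from the arm's position and 77° from the top image, against the 65° needed. It was still: the arm joints moved under 0.001 rad/s.
- **Grip:** set to 50 N. The wrist felt about 2 N of pull toward closing, plus some sideways load from a small error in my arc.
- **Other things on the table:** the blower, dish, stub and jar show less than 0.1 pixel of shift, so they did not move.

No check failed or disagreed. The gripper reads about 1 mm less than the true width on both the catches and the post.

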